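# Roll the bezel round a lamp housing

### The job

Roll the bezel onto the round lamp housing: push the roller arm by its orange sprung knob in one go from its right-hand red stop, up over the top and down to the left-hand red stop, keeping the mouth of the black spring tube over the green part of the rod all the way from the first white mark to the second. Ease the arm onto the left stop without banging it, go on pushing there in the green for three seconds, then let go and leave the arm resting on that stop; leave everything else on the bench alone.

Things in the scene. Friction and masses are not known exactly. Their poses are not given: they have to be found in the camera images.
- fixture: inclined round dark steel plate (radius 195 mm) on a steel foot, with a white round lamp housing (radius 150, 31 high) and a brass bezel ring; fixed, but placed and turned anew each time. Origin on the table below the hub. The plate's face is tilted 0.45 rad: it rises towards the fixture's +x (away from the robot at yaw 0), level along its y
- hub (a point): point where the arm's turning axis (the normal of the plate's face) meets the face, at the plate's centre, 110 mm above the table
- roller_arm (a joint): angle (rad) of the blue roller arm about the normal of the plate's face: 0 = straight uphill (fixture's +x), growing anticlockwise from above (to the fixture's +y). Red stops hold it at -1.0 (right, its start) and 1.2 (left). White marks (10 mm wide) on the plate's rim at -0.75 (first) and 0.70 (second). Hub brake 3.2 N m s/rad (80 N per m/s at the knob's 200 mm radius), hardly any dry friction
- plunger (a joint): how far the orange knob is pushed in (m): 0 = fully out, 0.080 = bottomed. Spring 120 N/m, no preload (0.042 = 5 N, 0.068 = 8.2 N); knob and rod weigh 50 g. The tube's mouth stands over the rod's green part from 0.042 to 0.068, over yellow (too little push) below, over red (too much) above
- knob (a point): centre of the orange ball knob, 44 mm across. In the arm's frame (origin at point hub, x outward along the arm, z along the plate's normal, y the way the arm moves as its angle grows) it is at x 0.200, y -0.035 + plunger, z 0.100. Its 20 mm rod runs along +y into the black tube (radius 19 mm, y 0.070 to 0.170, same x and z). Push it along +y
- bar_end (a point): outer end of the blue arm bar (24 mm wide), on its top face, 235 mm from the turning axis, 58 mm above the plate's face. The arm weighs nominally 1.2 kg, centre of mass 166 mm out along it and 20 mm to its +y; the true mass varies by up to 40 %. Gravity pulls it downhill to either side: unpushed, it creeps to a stop by itself
- screwdriver: orange-handled screwdriver lying on the left of the table
- pliers: blue-handled pliers, 170 mm, lying on the left
- screw_jar: clear jar with a blue cap, 75 mm tall
- tape_roll: yellow ring of tape, 100 mm across, lying flat
- parts_tray: grey divided tray, 120 x 170 x 45 mm, on the right
- drill: orange and black cordless drill, 200 mm, lying on the right

How it is judged:
By the outcome, as a careful person would: the job done as asked, in the order asked, and still so for the second after the job is handed in, with the robot touching nothing.
It also fails if it takes over 51 s, if anything falls off the work surface, if the arm or the gripper's body presses on something with over 40 N, if the wrist force passes 120 N, or if a joint passes its speed limit or range.

### The arm

A 6-joint arm with a two-finger parallel gripper is mounted at the origin on the work surface. World frame = base frame: x ahead of the robot, y to its left, z up, the work surface at z = 0. Lengths are in mm, angles in rad, forces in N, time in s.
With the tool pointing down it reaches from about 300 to 875 mm from the base axis. Payload 6.4 kg.
Tool frame: the origin (TCP) lies midway between the tips of the shut fingers; the grasp point (between the pads) lies 19 mm behind it; z points along the fingers, y is the line along which they close (so a half turn about z gives the same grasp; the last joint's range is limited). The gripper opens to 85 mm and grips with 20 to 120 N. Pads are 22 mm wide; open, the fingers measure 114 mm over their backs; the gripper's body (76 mm by 85 mm) begins 54 mm behind the grasp point. The pads swing forward as they close: fully open they stand 13 mm farther back than shut.
Start: joints at [1.081, 0.181, 1.607, -0, 1.354, -0.206], TCP at [160.991, 552.017, 231.288] pointing down, gripper open.
Joint ranges: [-2.99, 2.99], [-0.89, 2.07], [0.3, 2.58], [-1.14, 4.28], [0, 2.63], [-3.12, 3.12]. Speed limits (rad/s): [2.57, 2.57, 3.01, 3.14, 3.14, 3.14].

### API

Orientations are given as a unit quaternion [w, x, y, z].
In Python, from workcell import robot gives the robot as it stands. The module is installed in compiled form; this text tells all that it offers.
- The arm moves only by the shell command python3 -m creep 'ROWS'. ROWS is text: rows parted by semicolons, each of 7 numbers parted by spaces: the turn, a rotation vector about the tool's x, y, z in rad, then the shift along the tool's x, y, z in mm, then the opening, from 0 (shut) to 1 (fully open). A call has 1 to 20 rows; each row shifts and turns the commanded pose from where the row before left it, along the tool's axes as they then stand; what a row does not reach is not made up. A row lasts 1/12 s, in which the tool goes at most 41.7 mm and 7.16 degrees, less where a joint would pass 70% of its speed; a pose out of reach is approached as far as the arm can. A call is refused whole if a number of a shift passes 41.7 or a number of a turn 0.125, either way. A call with a gripper value outside its range is refused whole. The fingers move at their own pace and stop on an object; the grip force is fixed at half the most. Time passes only in rows, so rows that do not move let the fingers close. It gives the time, the measured TCP pose, the force, the opening and the grip force at its end, in the units of the state.
- robot.sense(): the state, without advancing time (a new reading comes with each control period).
- robot.get_image(name): name is "scene" or "top" or "wrist"; returns the picture (400x640x3 uint8, red, green, blue); there is no depth.
- robot.get_calibration(name): a dict with "intrinsics" (3x3 intrinsics, pixels), "position" and "attitude" of the camera in the world; the wrist camera has in their place "T_tool_cam" (4x4, takes a point from camera to tool coordinates, whose origin is the TCP and whose axes are the flange's). Camera axes: x right, y down, z forward; pixel columns grow to the right and rows downward; lengths in mm; the calibration is good to about 2 mm. A picture is of the moment at which its call begins: read the wrist's pose just before it. get_calibration takes no time and is no camera call.
- robot.close_job(): hands the job in; it is judged then, once.
The state is a dict: "t": time; "joints": joint angles; "qvel": joint speeds; "effort": joint torques, N m; "ee_pos": TCP position; "orientation": TCP orientation; "contact_force": force on the tool from outside, world axes, zero at the start; "wrist_torque": the same for the moment, N m; "finger_gap": finger opening in mm; "finger_force": force on a finger pad.
Only numpy, scipy, OpenCV 4.12 (cv2) and the standard library are available. Lean on these libraries where they do the work, as an engineer would, in place of code of your own. Each camera call takes 0.05 s, during which the arm holds its last target. There are 200 camera calls.

## Working session

There is one attempt and no reset: what is moved stays moved. The work goes in short steps, Python scripts to look and compute and a shell command to move; the robot and the scene stay as the last step left them, time stands still between calls to the robot, and variables do not carry over. Pictures are saved under pics/ and viewed, at most 10 in all, crops included, and the job is handed in when it is done.

```bash
mkdir -p pics; python3 - <<'E'
from workcell import robot
import cv2
print(robot.sense())
for n in ("scene","top"):
    im=robot.get_image(n); cv2.imwrite(f"pics/{n}0.png",im[:,:,::-1]); print(n,robot.get_calibration(n))
print(robot.get_calibration("wrist"))
E
```

```text
{'t': 0.0, 'joints': array([ 1.08071036e+00,  1.81549656e-01,  1.60799484e+00,  3.45956556e-05,
        1.35382329e+00, -2.06286819e-01]), 'qvel': array([ 0.00086277,  0.00140661, -0.0011409 , -0.00103215,  0.00126368,
        0.00199875]), 'effort': array([ 2.20091468e-03, -4.44861495e+01, -3.51343024e+01, -1.04160174e-04,
        9.45159554e-03, -1.04602466e-05]), 'ee_pos': array([160.70280634, 551.51195778, 230.38568742]), 'orientation': array([-3.18706912e-04,  1.41427497e-01,  9.89948218e-01, -8.28542342e-04]), 'contact_force': array([ 0.51883483,  0.25102862, -0.18669771]), 'wrist_torque': array([-0.02283333, -0.03676937,  0.00890511]), 'finger_force': 0.0, 'finger_gap': 85.61079397761623}
scene {'intrinsics': array([[503.22308715,   0.        , 326.92630002],
       [  0.        , 503.22308715, 199.60487317],
       [  0.        ,   0.        ,   1.        ]]), 'position': array([1208.69452984,  652.90291719, 1560.81548487]), 'attitude': array([-0.12206094,  0.37505518,  0.87862051, -0.26918533])}
top {'intrinsics': array([[408.70376612,   0.        , 322.76462686],
       [  0.        , 408.70376612, 206.84818525],
       [  0.        ,   0.        ,   1.        ]]), 'position': array([ 335.89828623,   18.78257714, 1394.52816487]), 'attitude': array([-0.05118272,  0.71147445, -0.69999452,  0.03452691])}
{'intrinsics': array([[352.72905481,   0.        , 323.63616199],
       [  0.        , 352.72905481, 196.48954284],
       [  0.        ,   0.        ,   1.        ]]), 'T_tool_cam': array([[-1.07355139e-03, -9.44200582e-01, -3.29369260e-01,
         8.48638471e+01],
       [ 9.99998993e-01, -7.07933164e-04, -1.22998547e-03,
         8.74105602e-01],
       [ 9.28181577e-04, -3.29370249e-01,  9.44200391e-01,
        -1.43179637e+02],
       [ 0.00000000e+00,  0.00000000e+00,  0.00000000e+00,
         1.00000000e+00]])}
```

View pics/top0.png

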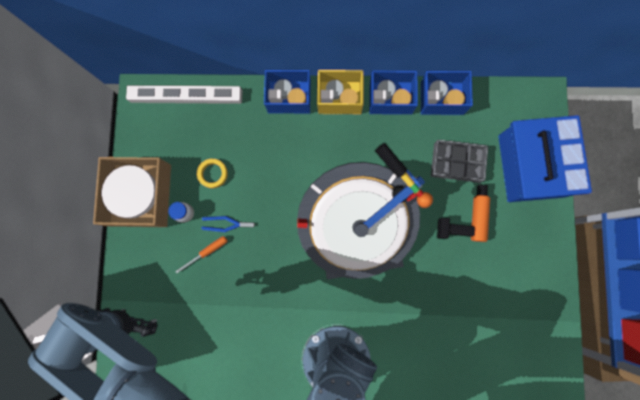

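View pics/scene0.png

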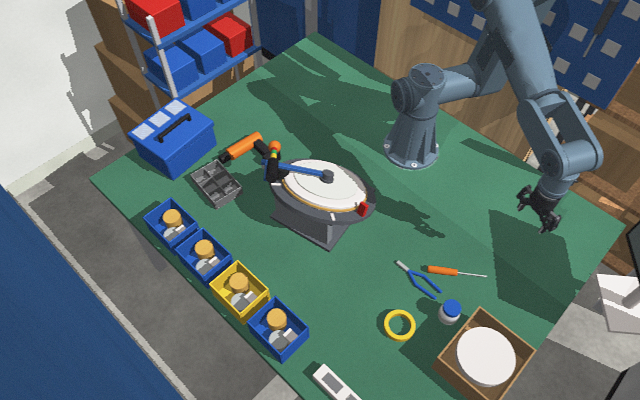

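Top view: fixture centred around (361,228), knob at (424,200), bar end near (418,185), marks near (316,188) and (400,180). Scene view: hub at (327,176), knob at (274,147). I'll enlarge both in one picture.

```bash
python3 - <<'E'
import cv2,numpy as np
a=cv2.imread("pics/top0.png")[135:285,290:490]; b=cv2.imread("pics/scene0.png")[130:250,245:405]
a=cv2.resize(a,None,fx=4,fy=4,interpolation=cv2.INTER_CUBIC)
b=cv2.resize(b,None,fx=5,fy=5,interpolation=cv2.INTER_CUBIC)
cv2.imwrite("pics/a.png",a);cv2.imwrite("pics/b.png",b)
E
```

```text
(no output)
```

View pics/a.png

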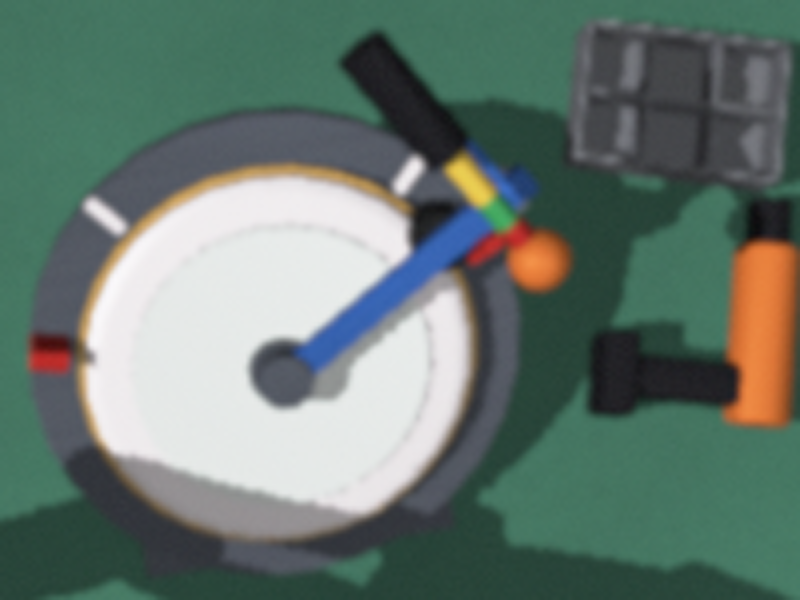

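View pics/b.png

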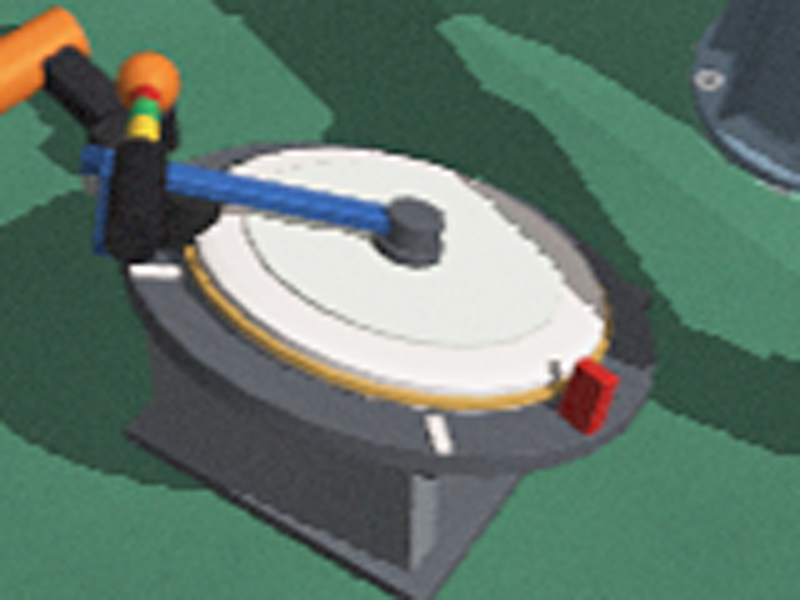

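```bash
cat > h.py <<'E'
import numpy as np
from scipy.spatial.transform import Rotation as R
from scipy.optimize import least_squares
from workcell import robot
def rot(q): return R.from_quat(q,scalar_first=True).as_matrix()
def proj(n,P):
    c=robot.get_calibration(n); p=rot(c["attitude"]).T@(np.asarray(P)-c["position"]); K=c["intrinsics"]
    return (K@p/p[2])[:2]
def frame(yaw,th=0.):  # columns: arm x,y,z in world
    return (R.from_euler('z',yaw)*R.from_euler('y',-0.45)*R.from_euler('z',th)).as_matrix()
def pt(f,th,v): return np.array([f[0],f[1],110])+frame(f[2],th)@np.asarray(v,float)
E
python3 - <<'E'
from h import *
A=lambda u,v:((u+.5)/4-.5+290,(v+.5)/4-.5+135)
B=lambda u,v:((u+.5)/5-.5+245,(v+.5)/5-.5+130)
obs=[("top",-1,"k",A(540,261)),("top",-.75,"m",A(408,175)),("top",.70,"m",A(105,216)),("top",0,"h",A(287,378)),
("scene",-1,"k",B(149,81)),("scene",-.75,"m",B(155,271)),("scene",.70,"m",B(439,433)),("scene",0,"h",B(415,213))]
def P(p,th,k): return pt(p,th,{"k":(200,-35,100),"m":(p[3],0,0),"h":(0,0,p[4])}[k])
f=lambda p:np.concatenate([proj(n,P(p,th,k))-o for n,th,k,o in obs])
s=least_squares(f,[350,-90,.1,175,70],x_scale=[10,10,.1,10,10]);print(s.x.round(3));print(s.fun.reshape(-1,2).round(1))
p=s.x
for th in (-1,-.5,0,.5,1.2):
    k=pt(p,th,(200,20 if th>-1 else -35,100)); F=frame(p[2],th); print(th,k.round(),np.hypot(*k[:2]).round())
# triangulate knob alone
print(least_squares(lambda X:np.concatenate([proj("top",X)-obs[0][3],proj("scene",X)-obs[4][3]]),[450,-230,230]).x.round(1), P(p,-1,"k").round(1))
E
```

```text
[ 4.42608e+02 -6.40260e+01  1.79000e-01  1.75617e+02  5.81680e+01]
[[ 0.3 -0.5]
 [ 0.7 -0.6]
 [ 0.7 -0.2]
 [ 0.1  0.8]
 [ 0.2  0.3]
 [ 0.9  0.1]
 [ 0.3  0.2]
 [ 0.6  0.6]]
-1 [ 503. -243.  234.] 559.0
-0.5 [ 578. -119.  281.] 590.0
0 [573. -20. 287.] 574.0
0.5 [527.  66. 272.] 531.0
1.2 [413. 127. 223.] 432.0
[ 502.  -243.3  234.4] [ 502.9 -243.4  234.2]
```

```bash
cat >> h.py <<'E'
FX=(442.6,-64.0,0.179)
def target(th,p,z,f=FX,x=200):
    F=frame(f[2],th); return pt(f,th,(x,-35+p,z)), np.c_[F[:,1],F[:,0],-F[:,2]]
def delta(th,p,z,f=FX,x=200):
    s=robot.sense(); T=rot(s["orientation"]); P,O=target(th,p,z,f,x)
    print("t",round(s["t"],2),"shift",(T.T@(P-s["ee_pos"])).round(1),"turn",R.from_matrix(T.T@O).as_rotvec().round(3),"q",s["joints"].round(2))
    F=frame(f[2],th); l=F.T@(s["ee_pos"]-np.array([f[0],f[1],110])); print("arm-frame pos",l.round(1),"force(arm)",(F.T@s["contact_force"]).round(2),"gap",round(s["finger_gap"],1))
E
python3 -c "
from h import *
delta(-1,0,191)"
```

```text
t 0.1 shift [-515.5 -685.2  -84.8] turn [-0.544 -0.028  2.066] q [ 1.08  0.18  1.61 -0.    1.35 -0.21]
arm-frame pos [-605.2  271.4  181.4] force(arm) [ 0.74 -0.38 -0.26] gap 85.6
```

```bash
python3 -m creep '0 0 0 -24 -32 -5 1;0 0 0 -24 -32 -5 1;0 0 0 -24 -32 -5 1;0 0 0 -24 -32 -5 1;0 0 0 -24 -32 -5 1;0 0 0 -24 -32 -5 1;0 0 0 -24 -32 -5 1;0 0 0 -24 -32 -5 1;0 0 0 -24 -32 -5 1;0 0 0 -24 -32 -5 1;0 0 0 -24 -32 -5 1;0 0 0 -24 -32 -5 1;0 0 0 -24 -32 -5 1;0 0 0 -24 -32 -5 1;0 0 0 -24 -32 -5 1;0 0 0 -24 -32 -5 1;0 0 0 -24 -32 -5 1;0 0 0 -24 -32 -5 1;0 0 0 -24 -32 -5 1;0 0 0 -24 -32 -5 1'; python3 -c "
from h import *
delta(-1,0,191)"
```

```text
t: 1.77
ee_pos: [442.7, -198.9, 331.1]
orientation: [-0.0, 0.142, 0.99, 0.0]
contact_force: [0.5, 0.1, -0.0]
finger_gap: 85.5
finger_force: 0.0
t 1.77 shift [-34.8 -43.5  14.9] turn [-0.543 -0.03   2.065] q [-0.67 -0.09  1.69  0.    1.54 -1.95]
arm-frame pos [152.   -8.9 209.5] force(arm) [ 0.21  0.35 -0.23] gap 85.5
```

```bash
python3 -m creep '-.03 -.002 .115 0 0 0 1;-.03 -.002 .115 0 0 0 1;-.03 -.002 .115 0 0 0 1;-.03 -.002 .115 0 0 0 1;-.03 -.002 .115 0 0 0 1;-.03 -.002 .115 0 0 0 1;-.03 -.002 .115 0 0 0 1;-.03 -.002 .115 0 0 0 1;-.03 -.002 .115 0 0 0 1;-.03 -.002 .115 0 0 0 1;-.03 -.002 .115 0 0 0 1;-.03 -.002 .115 0 0 0 1;-.03 -.002 .115 0 0 0 1;-.03 -.002 .115 0 0 0 1;-.03 -.002 .115 0 0 0 1;-.03 -.002 .115 0 0 0 1;-.03 -.002 .115 0 0 0 1;-.03 -.002 .115 0 0 0 1'; python3 -c "
from h import *
delta(-1,0,191)"
```

```text
t: 3.27
ee_pos: [442.3, -196.7, 330.8]
orientation: [0.046, 0.909, 0.352, 0.217]
contact_force: [-0.4, -0.0, 0.0]
finger_gap: 85.1
finger_force: 0.0
t 3.27 shift [-26.6  50.   18.6] turn [ 0.005  0.006 -0.008] q [-0.94 -0.36  1.97  0.41  1.34 -0.17]
arm-frame pos [150.1  -7.9 209.2] force(arm) [-0.22 -0.23  0.19] gap 85.1
```

```bash
python3 -m creep '.005 .006 -.008 -9 17 6 1;0 0 0 -9 17 6 1;0 0 0 -9 16 7 1;0 0 0 0 0 0 1;0 0 0 0 0 0 1'; python3 - <<'E'
from h import *
import cv2
delta(-1,0,77)
im=robot.get_image("wrist"); cv2.imwrite("pics/w1.png",im[:,:,::-1])
s=robot.sense();c=robot.get_calibration("wrist");T=c["T_tool_cam"];K=c["intrinsics"]
def wp(P):
    pc=T[:3,:3].T@(rot(s["orientation"]).T@(P-s["ee_pos"])-T[:3,3]); return (K@pc/pc[2])[:2].round(1)
print("knob",wp(pt(FX,-1,(200,-35,100))),"tube mouth",wp(pt(FX,-1,(200,70,119))))
E
```

```text
t: 3.68
ee_pos: [464.4, -250.4, 315.1]
orientation: [0.042, 0.906, 0.359, 0.218]
contact_force: [-1.1, -0.1, -0.6]
finger_gap: 85.3
finger_force: 0.0
t 3.68 shift [ -0.    0.3 112.8] turn [-0.003 -0.001  0.004] q [-0.98 -0.21  1.88  0.43  1.3  -0.24]
arm-frame pos [200.1 -35.  189.8] force(arm) [-0.75 -0.96 -0.11] gap 85.3
knob [324.2 203.3] tube mouth [325.2  38. ]
```

View pics/w1.png

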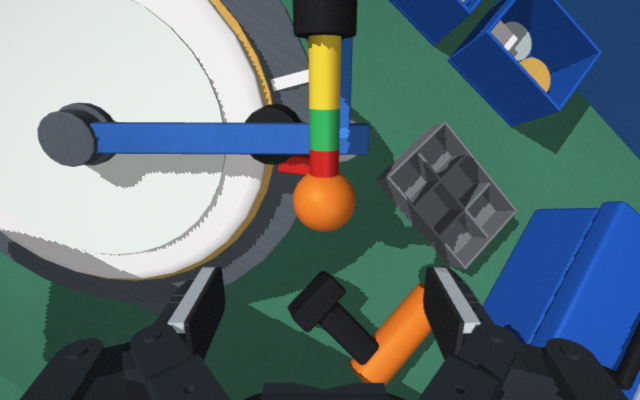

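The knob is at (324,201), within 2 px of its predicted position, and the bar lies level in the image. I'll descend and grip the knob.

```bash
python3 -m creep '0 0 0 0 0 16 1;0 0 0 0 0 16 1;0 0 0 0 0 16 1;0 0 0 0 0 16 1;0 0 0 0 0 16 1;0 0 0 0 0 16 1;0 0 0 0 0 17 1;0 0 0 0 0 0 1;0 0 0 0 0 0 1;0 0 0 0 0 0 .5;0 0 0 0 0 0 .4;0 0 0 0 0 0 .3;0 0 0 0 0 0 .2;0 0 0 0 0 0 .2;0 0 0 0 0 0 .2;0 0 0 0 0 0 .2;0 0 0 0 0 0 .2'; python3 -c "
from h import *
delta(-1,0,77)"
```

```text
t: 5.15
ee_pos: [512.3, -241.0, 215.7]
orientation: [0.043, 0.906, 0.36, 0.218]
contact_force: [-10.3, 4.1, 10.6]
finger_gap: 41.7
finger_force: 58.7
t 5.15 shift [-1.   0.1  2. ] turn [-0.003 -0.001  0.007] q [-0.87 -0.03  1.93  0.45  1.05 -0.25]
arm-frame pos [199.9 -34.   79. ] force(arm) [-7.06 -0.1  13.63] gap 41.7
```

```bash
cat > sim.py <<'E'
import numpy as np
def sim(m,rows,th=-1.,p=.001,w=0.,verbose=1):
    I=m*(.166**2+.02**2)*1.2; phi=np.arctan2(.02,.166); r=np.hypot(.166,.02); dt=1/1200; out=[]
    for n,dth,dp in rows:
        for k in range(n):
            for _ in range(100):
                F=120*max(p,0)
                if p<=0: F=-200*(-p)*100*.2
                a=(.2*F+m*9.81*np.sin(.45)*r*np.sin(th+phi)-3.2*w)/I
                w+=a*dt; th0=th; th+=w*dt
                if th<-1: th=-1;w=0
                if th>1.2: th=1.2;w=0
                p+=(.2*dth+dp/1000)/100-.2*(th-th0)
        out.append((round(th,3),round(p*1000,1),round(w,3)))
    return out
E
python3 - <<'E'
from sim import *
for m in (.8,1.2,1.6): print(m,sim(m,[(6,.005,7.5),(6,.015,0),(6,.017,0),(6,.02,0)]))
E
python3 - <<'E'
from h import *
import cv2
delta(-1,0,77)
im=robot.get_image("wrist"); cv2.imwrite("pics/w2.png",im[:,:,::-1])
E
```

```text
0.8 [(np.float64(-0.965), np.float64(45.1), np.float64(0.2)), (np.float64(-0.864), np.float64(42.8), np.float64(0.201)), (np.float64(-0.761), np.float64(42.6), np.float64(0.212)), (np.float64(-0.647), np.float64(43.9), np.float64(0.239))]
1.2 [(np.float64(-0.982), np.float64(48.3), np.float64(0.152)), (np.float64(-0.896), np.float64(49.2), np.float64(0.181)), (np.float64(-0.798), np.float64(50.1), np.float64(0.207)), (np.float64(-0.685), np.float64(51.5), np.float64(0.242))]
1.6 [(np.float64(-0.993), np.float64(50.7), np.float64(0.096)), (np.float64(-0.927), np.float64(55.4), np.float64(0.156)), (np.float64(-0.837), np.float64(57.9), np.float64(0.198)), (np.float64(-0.726), np.float64(59.6), np.float64(0.243))]
t 5.15 shift [-1.   0.1  2. ] turn [-0.003 -0.001  0.007] q [-0.87 -0.03  1.93  0.45  1.05 -0.25]
arm-frame pos [199.9 -34.   79. ] force(arm) [-7.06 -0.1  13.63] gap 41.7
```

View pics/w2.png

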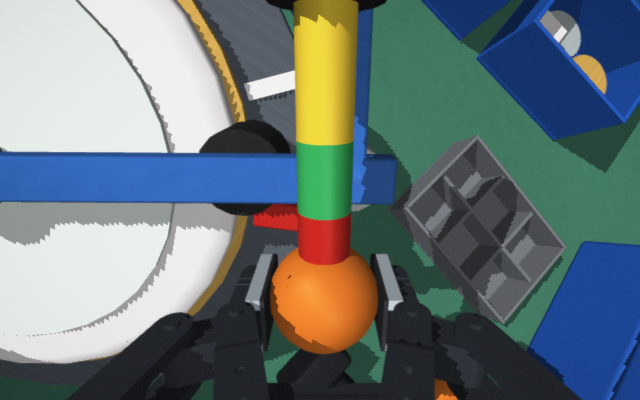

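The grip is centred: ball at (325,300), green band over rows 143–218, tube mouth near row 5. I'll start the push and compress the spring.

```bash
cat > m.py <<'E'
from h import *
from scipy.optimize import brentq
def meas(th,save=None):
    import cv2
    s=robot.sense(); im=robot.get_image("wrist")
    if save: cv2.imwrite(save,im[:,:,::-1])
    c=robot.get_calibration("wrist");T=c["T_tool_cam"];K=c["intrinsics"]
    col=im[:,320:331].astype(int).mean(1).max(1)
    r=next(v for v in range(235,-1,-1) if col[v]<75)
    def row(p):
        pc=T[:3,:3].T@(np.array([105-p,0,-42.])-T[:3,3]); return (K@pc/pc[2])[1]
    pimg=brentq(lambda p:row(p)-r,-30,90)
    f=FX; T0=rot(s["orientation"]); F=frame(f[2],0)
    l=F.T@(s["ee_pos"]-np.array([f[0],f[1],110]))
    # arm angle from tool position and plunger
    ang=lambda p: np.arctan2(l[1],l[0])-np.arctan2(-35+p,200)
    v=F.T@T0[:,0]; phi=np.arctan2(-v[0],v[1])
    th=ang(pimg); Fa=frame(f[2],th).T@s["contact_force"]
    tau=Fa@[0,-1,0]
    print(f"t {s['t']:.2f} row {r} p_img {pimg:.1f} p_force {tau/.12:.1f} theta {th:.3f} phi {phi:.3f} radius {np.hypot(*l[:2]):.1f} want {np.hypot(200,pimg-35):.1f} z {l[2]:.1f} Farm {Fa.round(1)} axis_err {np.degrees(np.arccos(-T0[:,2]@F[:,2])):.1f}deg q {s['joints'].round(2)}")
E
python3 -c "from m import *; meas(-1)"
python3 -m creep '0 0 -.005 8.5 -1 -2 .2;0 0 -.005 8.5 0 0 .2;0 0 -.005 8.5 0 0 .2;0 0 -.005 8.5 0 0 .2;0 0 -.005 8.5 0 0 .2;0 0 -.005 8.5 0 0 .2;0 0 -.015 3 -.2 0 .2;0 0 -.015 3 -.2 0 .2;0 0 -.015 3 -.2 0 .2'; python3 -c "from m import *; meas(-1)"
```

```text
t: 6.0
ee_pos: [549.3, -201.0, 237.1]
orientation: [0.053, 0.892, 0.393, 0.216]
contact_force: [6.0, -9.0, -8.9]
finger_gap: 41.2
finger_force: 66.4
t 6.00 row 155 p_img 41.5 p_force 50.7 theta -0.910 phi -0.919 radius 200.1 want 200.1 z 79.4 Farm [ 7.8 -6.1 -9.9] axis_err 0.1deg q [-0.75 -0.03  1.89  0.41  1.04 -0.18]Traceback (most recent call last):
  File "<string>", line 1, in <module>
    from m import *; meas(-1)
                     ~~~~^^^^
  File "m.py", line 9, in meas
    r=next(v for v in range(235,-1,-1) if col[v]<75)
StopIteration
```

```bash
python3 - <<'E'
from m import *
c=robot.get_calibration("wrist");T=c["T_tool_cam"];K=c["intrinsics"]
def row(d,z):
    pc=T[:3,:3].T@(np.array([d,0,z])-T[:3,3]); return round((K@pc/pc[2])[1],1)
print("knob",row(0,-21),"green",row(63,-31),row(37,-31),"rod for z-33",row(63,-33),row(37,-33))
for p in (0,42,46,50,55,60,68): print(p,"mouth top",row(105-p,-40),"bottom-edge r",row(105-p,-31))
from sim import *
for m in (.8,1.2,1.6): print(m,sim(m,[(6,.005,7.5),(3,.015,0),(1,0,0)]))
E
```

```text
knob 297.2 green 149.1 223.5 rod for z-33 150.3 225.8
0 mouth top -5.0 bottom-edge r 1.7
42 mouth top 155.2 bottom-edge r 149.1
46 mouth top 168.3 bottom-edge r 161.2
50 mouth top 181.0 bottom-edge r 173.1
55 mouth top 196.5 bottom-edge r 187.6
60 mouth top 211.6 bottom-edge r 201.7
68 mouth top 234.7 bottom-edge r 223.5
0.8 [(np.float64(-0.965), np.float64(45.1), np.float64(0.2)), (np.float64(-0.915), np.float64(43.9), np.float64(0.202)), (np.float64(-0.898), np.float64(40.7), np.float64(0.182))]
1.2 [(np.float64(-0.982), np.float64(48.3), np.float64(0.152)), (np.float64(-0.94), np.float64(49.1), np.float64(0.172)), (np.float64(-0.927), np.float64(46.3), np.float64(0.157))]
1.6 [(np.float64(-0.993), np.float64(50.7), np.float64(0.096)), (np.float64(-0.963), np.float64(53.7), np.float64(0.134)), (np.float64(-0.952), np.float64(51.5), np.float64(0.125))]
```

```bash
sed -i 's/-42\.\]/-40.]/; s/row(p)-r,/row(p)-r-6,/' m.py; python3 - <<'E'
from sim import *
for m in (.75,.9,1.2): print(m,sim(m,[(2,.022,6),(3,.022,0),(3,.024,0),(1,.01,0),(6,.026,0)],-.905,.042,.19))
E
```

```text
0.75 [(np.float64(-0.864), np.float64(54.7), np.float64(0.292)), (np.float64(-0.79), np.float64(53.1), np.float64(0.294)), (np.float64(-0.716), np.float64(52.6), np.float64(0.301)), (np.float64(-0.692), np.float64(49.7), np.float64(0.284)), (np.float64(-0.542), np.float64(51.0), np.float64(0.314))]
0.9 [(np.float64(-0.868), np.float64(55.4), np.float64(0.273)), (np.float64(-0.798), np.float64(54.5), np.float64(0.283)), (np.float64(-0.725), np.float64(54.5), np.float64(0.294)), (np.float64(-0.702), np.float64(51.7), np.float64(0.279)), (np.float64(-0.553), np.float64(53.2), np.float64(0.314))]
1.2 [(np.float64(-0.875), np.float64(56.7), np.float64(0.234)), (np.float64(-0.812), np.float64(57.4), np.float64(0.259)), (np.float64(-0.745), np.float64(58.3), np.float64(0.28)), (np.float64(-0.722), np.float64(55.7), np.float64(0.269)), (np.float64(-0.576), np.float64(57.7), np.float64(0.314))]
```

```bash
python3 -m creep '0 0 -.022 10.4 .2 .8 .2;0 0 -.022 10.4 -.4 0 .2;0 0 -.022 4.4 -.5 0 .2;0 0 -.022 4.4 -.5 0 .2;0 0 -.022 4.4 -.5 0 .2'|head -1; python3 -c "from m import *; meas(-1)"
```

```text
t: 6.47
t 6.47 row 192 p_img 55.5 p_force 61.0 theta -0.809 phi -0.808 radius 201.2 want 201.0 z 79.3 Farm [ 1.8 -7.3 -0.1] axis_err 0.1deg q [-0.68 -0.03  1.87  0.39  1.04 -0.21]
```

```bash
python3 -m creep '0 0 -.026 5.2 -.6 0 .2;0 0 -.024 4.8 -.5 0 .2;0 0 -.024 4.8 -.5 0 .2;0 0 -.024 4.8 -.5 0 .2;0 0 -.026 5.2 -.6 0 .2;0 0 -.026 5.2 -.6 0 .2;0 0 -.026 5.2 -.6 0 .2;0 0 -.026 5.2 -.6 0 .2'|head -1; python3 -c "from m import *; meas(-1)"
```

```text
t: 7.18
t 7.18 row 192 p_img 55.5 p_force 56.0 theta -0.608 phi -0.606 radius 201.4 want 201.0 z 79.3 Farm [ 1.6 -6.7 -0.2] axis_err 0.1deg q [-0.6  -0.04  1.86  0.36  1.03 -0.31]
```

```bash
python3 -m creep '0 0 -.029 5.8 -.7 0 .2;0 0 -.027 5.4 -.6 0 .2;0 0 -.027 5.4 -.6 0 .2;0 0 -.028 5.6 -.6 0 .2;0 0 -.028 5.6 -.6 0 .2;0 0 -.029 5.8 -.7 0 .2;0 0 -.029 5.8 -.7 0 .2;0 0 -.03 6 -.7 0 .2'|head -1; python3 -c "
from m import *; meas(-1)
from sim import *
for m in (.8,1,1.2,1.4): print(m,sim(m,[(1,.026,0),(3,.024,0),(4,.026,0),(1,.013,0),(7,.028,0)],-.809,.0555,.28))"
```

```text
t: 7.9
t 7.90 row 192 p_img 55.6 p_force 65.3 theta -0.381 phi -0.379 radius 201.6 want 201.1 z 79.3 Farm [ 1.2 -7.8 -0.9] axis_err 0.1deg q [-0.51 -0.07  1.86  0.33  1.01 -0.44]
0.8 [(np.float64(-0.784), np.float64(55.7), np.float64(0.307)), (np.float64(-0.706), np.float64(54.6), np.float64(0.311)), (np.float64(-0.601), np.float64(54.2), np.float64(0.324)), (np.float64(-0.574), np.float64(51.5), np.float64(0.31)), (np.float64(-0.382), np.float64(52.3), np.float64(0.346))]
1 [(np.float64(-0.786), np.float64(56.1), np.float64(0.282)), (np.float64(-0.714), np.float64(56.0), np.float64(0.295)), (np.float64(-0.611), np.float64(56.4), np.float64(0.317)), (np.float64(-0.585), np.float64(53.8), np.float64(0.305)), (np.float64(-0.394), np.float64(54.7), np.float64(0.349))]
1.2 [(np.float64(-0.788), np.float64(56.4), np.float64(0.256)), (np.float64(-0.721), np.float64(57.4), np.float64(0.279)), (np.float64(-0.622), np.float64(58.6), np.float64(0.31)), (np.float64(-0.597), np.float64(56.1), np.float64(0.3)), (np.float64(-0.406), np.float64(57.1), np.float64(0.352))]
1.4 [(np.float64(-0.79), np.float64(56.8), np.float64(0.23)), (np.float64(-0.728), np.float64(58.9), np.float64(0.262)), (np.float64(-0.634), np.float64(60.8), np.float64(0.301)), (np.float64(-0.609), np.float64(58.5), np.float64(0.294)), (np.float64(-0.419), np.float64(59.7), np.float64(0.354))]
```

```bash
python3 -m creep '0 0 -.031 6.2 -.7 0 .2;0 0 -.03 6 -.7 0 .2;0 0 -.031 6.2 -.7 0 .2;0 0 -.031 6.2 -.7 0 .2;0 0 -.032 6.4 -.8 0 .2;0 0 -.033 6.6 -.8 0 .2;0 0 -.033 6.6 -.8 0 .2;0 0 -.034 6.8 -.8 0 .2'|head -1; python3 -c "
from m import *; meas(-1)
from sim import *
for m in (.8,1,1.2):
  print(m,sim(m,[(3,.0307,0),(5,.0326,0)],-.39,.0545,.34))
  print(m,sim(m,[(3,.036,0),(4,.039,0),(1,.02,0),(6,.042,0),(6,.044,0)],-.13,.054,.40))"
```

```text
t: 8.62
t 8.62 row 192 p_img 55.7 p_force 58.9 theta -0.127 phi -0.124 radius 201.9 want 201.1 z 79.3 Farm [ 0.1 -7.1 -2. ] axis_err 0.1deg q [-0.41 -0.1   1.88  0.29  0.99 -0.58]
0.8 [(np.float64(-0.298), np.float64(54.5), np.float64(0.377)), (np.float64(-0.135), np.float64(54.4), np.float64(0.405))]
0.8 [(np.float64(-0.026), np.float64(54.8), np.float64(0.427)), (np.float64(0.123), np.float64(56.2), np.float64(0.464)), (np.float64(0.161), np.float64(52.6), np.float64(0.446)), (np.float64(0.399), np.float64(55.4), np.float64(0.503)), (np.float64(0.662), np.float64(55.6), np.float64(0.542))]
1 [(np.float64(-0.3), np.float64(54.9), np.float64(0.371)), (np.float64(-0.137), np.float64(55.0), np.float64(0.408))]
1 [(np.float64(-0.026), np.float64(54.8), np.float64(0.431)), (np.float64(0.125), np.float64(55.8), np.float64(0.472)), (np.float64(0.164), np.float64(52.1), np.float64(0.455)), (np.float64(0.407), np.float64(53.8), np.float64(0.515)), (np.float64(0.676), np.float64(52.8), np.float64(0.555))]
1.2 [(np.float64(-0.302), np.float64(55.3), np.float64(0.365)), (np.float64(-0.14), np.float64(55.5), np.float64(0.41))]
1.2 [(np.float64(-0.025), np.float64(54.7), np.float64(0.434)), (np.float64(0.127), np.float64(55.4), np.float64(0.479)), (np.float64(0.167), np.float64(51.5), np.float64(0.464)), (np.float64(0.415), np.float64(52.2), np.float64(0.526)), (np.float64(0.69), np.float64(49.9), np.float64(0.568))]
```

```bash
python3 -m creep '0 0 -.036 7.2 -.9 0 .2;0 0 -.035 7 -.8 0 .2;0 0 -.036 7.2 -.9 0 .2;0 0 -.036 7.2 -.9 0 .2;0 0 -.037 7.4 -.9 0 .2;0 0 -.037 7.4 -.9 0 .2;0 0 -.038 7.6 -.9 0 .2;0 0 -.039 7.8 -.9 0 .2'|head -1; python3 -c "
from m import *; meas(-1)
from sim import *
for m in (.8,1,1.2):
  print(m,sim(m,[(1,.04,0),(3,.04,0),(4,.042,0),(1,.02,0),(4,.044,0)],.17,.054,.47))"
```

```text
t: 9.33
t 9.33 row 192 p_img 55.9 p_force 57.2 theta 0.166 phi 0.170 radius 202.1 want 201.1 z 79.3 Farm [-2.  -6.9 -2.6] axis_err 0.1deg q [-0.3  -0.15  1.94  0.24  0.96 -0.75]
0.8 [(np.float64(0.208), np.float64(54.3), np.float64(0.464)), (np.float64(0.327), np.float64(54.5), np.float64(0.486)), (np.float64(0.494), np.float64(54.8), np.float64(0.513)), (np.float64(0.536), np.float64(50.4), np.float64(0.489)), (np.float64(0.704), np.float64(52.0), np.float64(0.52))]
1 [(np.float64(0.209), np.float64(54.1), np.float64(0.477)), (np.float64(0.332), np.float64(53.7), np.float64(0.499)), (np.float64(0.503), np.float64(53.0), np.float64(0.527)), (np.float64(0.546), np.float64(48.4), np.float64(0.504)), (np.float64(0.719), np.float64(49.1), np.float64(0.533))]
1.2 [(np.float64(0.21), np.float64(53.9), np.float64(0.49)), (np.float64(0.336), np.float64(52.8), np.float64(0.513)), (np.float64(0.512), np.float64(51.2), np.float64(0.541)), (np.float64(0.556), np.float64(46.3), np.float64(0.519)), (np.float64(0.734), np.float64(46.1), np.float64(0.546))]
```

```bash
python3 -m creep '0 0 -.041 8.2 -1 0 .2;0 0 -.04 8 -1 0 .2;0 0 -.04 8 -1 0 .2;0 0 -.041 8.2 -1 0 .2;0 0 -.042 8.4 -1 0 .2;0 0 -.042 8.4 -1 0 .2;0 0 -.042 8.4 -1 0 .2;0 0 -.043 8.6 -1 0 .2'|head -1; python3 -c "
from m import *; meas(-1)
from sim import *
for m in (.8,1,1.2):
  print(m,sim(m,[(1,.044,0),(5,.044,0),(1,.02,0),(3,0,0),(3,0,0),(3,0.008,0),(3,.008,0),(12,.008,0)],.50,.054,.53))"
```

```text
t: 10.05
t 10.05 row 191 p_img 55.9 p_force 50.9 theta 0.496 phi 0.500 radius 202.2 want 201.1 z 79.4 Farm [-4.3 -6.1 -1.6] axis_err 0.1deg q [-0.19 -0.22  2.02  0.19  0.93 -0.95]
0.8 [(np.float64(0.543), np.float64(54.2), np.float64(0.516)), (np.float64(0.764), np.float64(54.0), np.float64(0.543)), (np.float64(0.808), np.float64(49.2), np.float64(0.515)), (np.float64(0.917), np.float64(27.4), np.float64(0.363)), (np.float64(0.993), np.float64(12.1), np.float64(0.254)), (np.float64(1.051), np.float64(5.5), np.float64(0.207)), (np.float64(1.098), np.float64(0.8), np.float64(0.174)), (np.float64(1.2), np.float64(-0.3), np.float64(0.096))]
1 [(np.float64(0.545), np.float64(53.9), np.float64(0.541)), (np.float64(0.775), np.float64(51.8), np.float64(0.562)), (np.float64(0.821), np.float64(46.6), np.float64(0.534)), (np.float64(0.934), np.float64(23.9), np.float64(0.379)), (np.float64(1.014), np.float64(8.0), np.float64(0.266)), (np.float64(1.074), np.float64(0.9), np.float64(0.215)), (np.float64(1.104), np.float64(-0.5), np.float64(0.096)), (1.2, np.float64(-0.4), 0)]
1.2 [(np.float64(0.547), np.float64(53.5), np.float64(0.566)), (np.float64(0.786), np.float64(49.5), np.float64(0.582)), (np.float64(0.834), np.float64(44.0), np.float64(0.553)), (np.float64(0.952), np.float64(20.5), np.float64(0.395)), (np.float64(1.035), np.float64(3.8), np.float64(0.278)), (np.float64(1.081), np.float64(-0.6), np.float64(0.097)), (np.float64(1.105), np.float64(-0.6), np.float64(0.096)), (1.2, np.float64(-0.4), 0)]
```

```bash
python3 -m creep '0 0 -.043 8.6 -1 0 .2;0 0 -.042 8.4 -1 0 .2;0 0 -.042 8.4 -1 0 .2;0 0 -.042 8.4 -1 0 .2;0 0 -.042 8.4 -1 0 .2;0 0 -.042 8.4 -1 0 .2;0 0 -.04 4 -.8 0 .2;0 0 -.036 0 -.4 0 .2;0 0 -.034 0 -.2 0 .2;0 0 -.03 0 0 0 .2;0 0 -.028 0 0 0 .2;0 0 -.026 0 .2 0 .2'|head -1; python3 -c "
from m import *; meas(-1)"
```

```text
t: 11.1
t 11.10 row 71 p_img 21.1 p_force 19.4 theta 0.943 phi 0.947 radius 201.8 want 200.5 z 79.4 Farm [-2.4 -2.3 -2.5] axis_err 0.0deg q [-0.11 -0.3   2.12  0.16  0.9  -1.31]
```

```bash
python3 -c "
from sim import *
for m in (.8,1,1.2):
  print(m,sim(m,[(3,0.004,0),(3,0.007,0),(3,.01,0),(3,.01,0),(4,.008,0),(4,.006,0),(4,.006,0)],.953,.019,.34))"
```

```text
0.8 [(np.float64(1.019), np.float64(8.3), np.float64(0.226)), (np.float64(1.07), np.float64(2.3), np.float64(0.184)), (np.float64(1.112), np.float64(-0.2), np.float64(0.122)), (np.float64(1.142), np.float64(-0.2), np.float64(0.12)), (np.float64(1.175), np.float64(-0.3), np.float64(0.096)), (np.float64(1.199), np.float64(-0.4), np.float64(0.072)), (1.2, np.float64(4.2), 0)]
1 [(np.float64(1.027), np.float64(6.6), np.float64(0.256)), (np.float64(1.083), np.float64(-0.5), np.float64(0.126)), (np.float64(1.113), np.float64(-0.4), np.float64(0.12)), (np.float64(1.143), np.float64(-0.4), np.float64(0.12)), (np.float64(1.175), np.float64(-0.5), np.float64(0.096)), (np.float64(1.2), np.float64(-0.6), np.float64(0.072)), (1.2, np.float64(4.2), 0)]
1.2 [(np.float64(1.035), np.float64(4.9), np.float64(0.286)), (np.float64(1.084), np.float64(-0.7), np.float64(0.085)), (np.float64(1.114), np.float64(-0.5), np.float64(0.12)), (np.float64(1.144), np.float64(-0.5), np.float64(0.12)), (np.float64(1.176), np.float64(-0.6), np.float64(0.096)), (1.2, np.float64(-0.6), 0), (1.2, np.float64(4.2), 0)]
```

```bash
python3 -m creep '0 0 -.025 .8 .3 0 .2;0 0 -.025 .8 .4 0 .2;0 0 -.025 .8 .5 0 .2;0 0 -.018 1.4 .5 0 .2;0 0 -.018 1.4 .5 0 .2;0 0 -.016 1.4 .5 0 .2;0 0 -.01 2 .3 0 .2;0 0 -.01 2 .3 0 .2;0 0 -.01 2 .3 0 .2;0 0 -.01 2 .3 0 .2'|head -1; python3 -c "
from m import *; meas(-1,'pics/w3.png')"
```

```text
t: 11.98Traceback (most recent call last):
  File "<string>", line 2, in <module>
    from m import *; meas(-1,'pics/w3.png')
                     ~~~~^^^^^^^^^^^^^^^^^^
  File "m.py", line 9, in meas
    r=next(v for v in range(235,-1,-1) if col[v]<75)
StopIteration
```

```bash
sed -i 's/col\[v\]<75)/col[v]<75) if (col[:236]<75).any() else -2/' m.py; python3 -c "
from m import *; meas(-1)"
```

```text
t 12.03 row -2 p_img 3.3 p_force -21.1 theta 1.111 phi 1.116 radius 204.3 want 202.5 z 79.3 Farm [-2.2  2.5  3.9] axis_err 0.1deg q [-0.09 -0.32  2.14  0.15  0.89 -1.45]
```

```bash
python3 -m creep '0 0 -.008 1.6 .3 0 .2;0 0 -.008 1.6 .3 0 .2;0 0 -.008 1.6 .3 0 .2;0 0 -.008 1.6 .3 0 .2;0 0 -.006 1.2 .2 0 .2;0 0 -.006 1.2 .2 0 .2;0 0 -.006 1.2 .2 0 .2;0 0 -.006 1.2 .2 0 .2;0 0 -.006 1.2 .2 0 .2;0 0 -.006 1.2 .2 0 .2;0 0 0 1.2 0 0 .2;0 0 0 1.2 0 0 .2;0 0 0 1.2 0 0 .2;0 0 0 1.2 0 0 .2'|head -1; python3 -c "
from m import *; meas(-1)"
```

```text
t: 13.25
t 13.25 row 10 p_img 6.2 p_force 6.0 theta 1.184 phi 1.182 radius 203.7 want 202.1 z 79.3 Farm [-0.6 -0.7  2.1] axis_err 0.1deg q [-0.07 -0.36  2.18  0.14  0.89 -1.5 ]
```

```bash
python3 -m creep '0 0 0 3 0 0 .2;0 0 0 5 0 0 .2;0 0 0 5 0 0 .2;0 0 0 5 0 0 .2;0 0 0 5 0 0 .2;0 0 0 5 0 0 .2;0 0 0 5 0 0 .2;0 0 0 5 0 0 .2;0 0 0 5 0 0 .2;0 0 0 4 0 0 .2;0 0 0 2 0 0 .2;0 0 0 0 0 0 .2'|head -1; python3 -c "
from m import *; meas(-1,'pics/w3.png')"
```

```text
t: 14.3
t 14.30 row 180 p_img 52.9 p_force 46.5 theta 1.192 phi 1.182 radius 201.8 want 200.8 z 79.4 Farm [-7.6 -5.6 -3.8] axis_err 0.1deg q [-0.04 -0.45  2.28  0.12  0.88 -1.46]
```

View pics/w3.png

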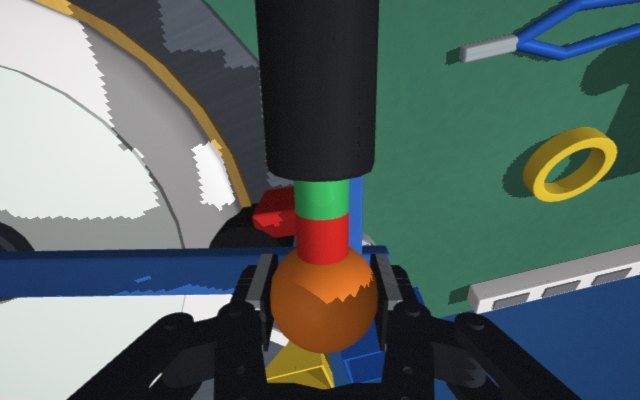

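The tube mouth is at row 180, mid-green, with the arm against the red stop. I'll hold here for about 4 s.

```bash
Z='';python3 -m creep '0 0 0 1 0 0 .2;0 0 0 0 0 0 .2;0 0 0 0 0 0 .2;0 0 0 0 0 0 .2;0 0 0 0 0 0 .2;0 0 0 0 0 0 .2;0 0 0 0 0 0 .2;0 0 0 0 0 0 .2;0 0 0 0 0 0 .2;0 0 0 0 0 0 .2;0 0 0 0 0 0 .2;0 0 0 0 0 0 .2;0 0 0 0 0 0 .2;0 0 0 0 0 0 .2;0 0 0 0 0 0 .2;0 0 0 0 0 0 .2;0 0 0 0 0 0 .2;0 0 0 0 0 0 .2;0 0 0 0 0 0 .2;0 0 0 0 0 0 .2'|head -1; python3 -c "
from m import *; meas(-1)"; python3 -m creep '0 0 0 0 0 0 .2;0 0 0 0 0 0 .2;0 0 0 0 0 0 .2;0 0 0 0 0 0 .2;0 0 0 0 0 0 .2;0 0 0 0 0 0 .2;0 0 0 0 0 0 .2;0 0 0 0 0 0 .2;0 0 0 0 0 0 .2;0 0 0 0 0 0 .2;0 0 0 0 0 0 .2;0 0 0 0 0 0 .2;0 0 0 0 0 0 .2;0 0 0 0 0 0 .2;0 0 0 0 0 0 .2;0 0 0 0 0 0 .2;0 0 0 0 0 0 .2;0 0 0 0 0 0 .2;0 0 0 0 0 0 .2;0 0 0 0 0 0 .2'|head -1;python3 -m creep '0 0 0 0 0 0 .2;0 0 0 0 0 0 .2;0 0 0 0 0 0 .2;0 0 0 0 0 0 .2;0 0 0 0 0 0 .2;0 0 0 0 0 0 .2;0 0 0 0 0 0 .2;0 0 0 0 0 0 .2'|head -1; python3 -c "
from m import *; meas(-1)"
```

```text
t: 16.02
t 16.02 row 182 p_img 53.5 p_force 53.7 theta 1.191 phi 1.182 radius 201.8 want 200.9 z 79.4 Farm [-7.7 -6.4 -3.5] axis_err 0.1deg q [-0.04 -0.46  2.28  0.12  0.88 -1.46]
t: 17.73
t: 18.4
t 18.40 row 182 p_img 53.5 p_force 46.8 theta 1.191 phi 1.182 radius 201.8 want 200.9 z 79.4 Farm [-7.9 -5.6 -4.5] axis_err 0.1deg q [-0.04 -0.46  2.28  0.12  0.88 -1.46]
```

```bash
python3 -m creep '0 0 0 -5 0 0 .2;0 0 0 -5 0 0 .2;0 0 0 -5 0 0 .2;0 0 0 -5 0 0 .2;0 0 0 -5 0 0 .2;0 0 0 -5 0 0 .2;0 0 0 -5 0 0 .2;0 0 0 -5 0 0 .2;0 0 0 -4 0 0 .2;0 0 0 -3 0 0 .2;0 0 0 0 0 0 .2;0 0 0 0 0 0 .2;0 0 0 0 0 0 .7;0 0 0 0 0 0 1;0 0 0 0 0 0 1;0 0 0 0 0 0 1;0 0 0 0 0 0 1;0 0 0 0 0 0 1;0 0 0 0 0 0 1'; python3 -c "
from m import *; meas(-1,'pics/w4.png')"
```

```text
t: 20.03
ee_pos: [465.9, 120.0, 224.9]
orientation: [0.214, 0.102, 0.969, 0.063]
contact_force: [0.2, -0.0, -0.3]
finger_gap: 85.3
finger_force: 0.0
t 20.03 row 22 p_img 9.0 p_force 0.6 theta 1.185 phi 1.182 radius 203.2 want 201.7 z 79.3 Farm [-0.  -0.1 -0.4] axis_err 0.1deg q [-0.07 -0.36  2.18  0.14  0.89 -1.5 ]
```

View pics/w4.png

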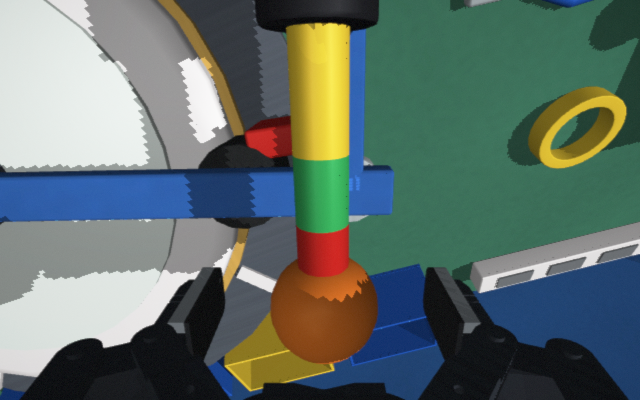

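The knob is free between the open pads and the arm is on its stop. I'll withdraw straight back.

```bash
python3 -m creep '0 0 0 0 0 -10 1;0 0 0 0 0 -20 1;0 0 0 0 0 -20 1;0 0 0 0 0 -20 1;0 0 0 0 0 -20 1;0 0 0 0 0 -20 1;0 0 0 0 0 -20 1;0 0 0 0 0 -10 1;0 0 0 0 0 0 1;0 0 0 0 0 0 1;0 0 0 0 0 0 1;0 0 0 0 0 0 1'; python3 - <<'E'
from workcell import robot
import cv2
im=robot.get_image("wrist"); cv2.imwrite("pics/w5.png",im[:,:,::-1])
E
```

```text
t: 21.08
ee_pos: [405.8, 109.0, 349.6]
orientation: [0.213, 0.102, 0.97, 0.063]
contact_force: [0.2, -0.5, 0.1]
finger_gap: 85.1
finger_force: 0.0
```

View pics/w5.png

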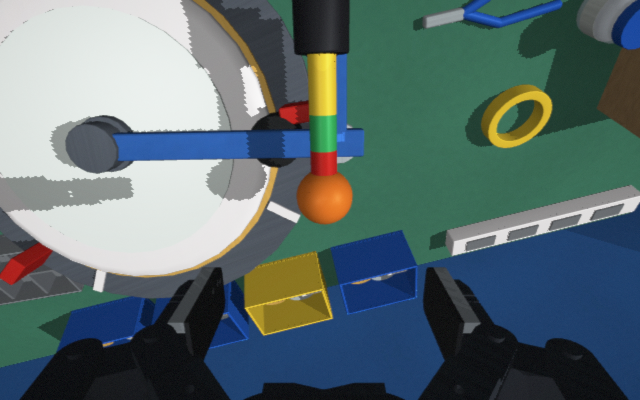

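The arm rests on the left stop at (295,110), the knob is fully out at (325,198), and the gripper is clear.

```bash
python3 -c "
from workcell import robot
print(robot.close_job())"
```

```text
the job is handed in; nothing more can be done
None
```

I gripped the knob and pushed the arm from the right stop to the left: in the green at every check between the marks, eased onto the stop, held in the green for about 4 s, released and left resting there; handed in at 21 s with nothing else touched, though I let the push off after the second mark and the arm slowed almost to a halt just short of the stop.

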